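Unstack the pergola table and set each piece on its mat

TASK

Somebody made two piles to wipe the glass. Take both piles apart and set every piece in the middle of its own mat: the upside-down round bowl on the large round cork mat, the upside-down square dish on the large square cork mat, the battery candle on the small round coaster and the little garden lamp on the small square slate tile. Leave each piece the way up it is now, set it down without dropping or tipping it, and leave the two tumblers where they stand.

Things in the scene. Friction and masses are not known exactly. Their poses are not given: they have to be found in the camera images.
- bowl_foot (a point): Round wooden bowl, upside down on its 120 mm rim, 70 mm tall in all, 0.2 kg. On top a solid round foot, 54 mm across and 26 mm high, to pick it by from above; the body flares out from 60 mm just below the foot, so fingertips must stay above that (44 mm over the rim). The candle or lantern stands on the foot at the start. Point: centre of the foot, 57 mm above the rim, 13 mm below the foot's top.
- dish_foot (a point): Square white dish, upside down on its 100 x 100 mm rim, 70 mm tall in all, 0.35 kg. On top a solid square foot, 52 x 52 mm and 26 mm high, to pick it by from above; fingertips must stay above the flat shoulder 44 mm over the rim. Candle or lantern stands on the foot at the start. Point: centre of the foot, 57 mm above the rim, 13 mm below the foot's top; z up, x and y along the sides.
- candle_center (a point): Battery pillar candle, ivory, an upright round cylinder 50 mm across and 64 mm tall with a tiny bulb on top (8 mm more). At the start it stands on the foot of the bowl or of the dish. This point is its centre, 32 mm above its underside. Weighs about 0.1 kg.
- lantern_center (a point): Small square battery garden lamp (lantern) with aluminium base and roof and frosted panes, 54 x 54 mm and 80 mm tall, with a small toggle switch on the roof (11 mm more; not to be used). At the start it stands on the foot of the dish or of the bowl. This point is its centre, 40 mm above its underside; z points up; x and y lie along the sides. Weighs about 0.2 kg.
- cork_round_top (a point): Large round cork mat, 130 mm across and 6 mm thick, fixed to the table: the bowl's place. This point is the centre of its upper face; z points up.
- cork_square_top (a point): Large square cork mat, 115 x 115 mm and 6 mm thick, fixed to the table: the dish's place. This point is the centre of its upper face; z points up; x and y lie along the sides.
- coaster_top (a point): Small round blue silicone coaster, 84 mm across and 6 mm thick, fixed to the table: the candle's place. This point is the centre of its upper face; z points up.
- slate_top (a point): Small square dark slate tile, 80 x 80 mm and 6 mm thick, fixed to the table: the lantern's place. This point is the centre of its upper face; z points up; x and y lie along the sides.
- tumbler_a: Clear plastic tumbler standing on the glass, 68 mm across the rim and 95 mm tall, loose; to be left alone. The left one (larger y). Its origin is the centre of its underside.
- tumbler_b: Clear plastic tumbler standing on the glass, 68 mm across the rim and 95 mm tall, loose; to be left alone. The right one (smaller y). Its origin is the centre of its underside.

How it is judged:
At the end, for the whole second after the job is handed in: Bowl on the large round cork mat, dish on the large square one, candle on the coaster, lantern on the slate: each resting on its mat (height within 4 mm), centred within 15 mm, same way up as at the start and level within 0.08 rad, released and at rest (horizontal distance between bowl_foot and cork_round_top below 0.015 m and z of bowl_foot in the frame of cork_round_top between 0.053 and 0.061 m and angle between each of bowl_foot, dish_foot, candle_center, lantern_center's own z axis and vertical below 0.08 rad and linear speed of each of bowl, dish, candle, lantern below 0.02 m/s and angular speed of each of bowl, dish, candle, lantern below 0.1 rad/s and horizontal distance between dish_foot and cork_square_top below 0.015 m and z of dish_foot in the frame of cork_square_top between 0.053 and 0.061 m and horizontal distance between candle_center and coaster_top below 0.015 m and z of candle_center in the frame of coaster_top between 0.028 and 0.036 m and horizontal distance between lantern_center and slate_top below 0.015 m and z of lantern_center in the frame of slate_top between 0.036 and 0.044 m); the robot touches nothing.
It fails at once if a piece is tipped over (more than 0.6 rad) (angle between any of bowl_foot, dish_foot, candle_center, lantern_center's own z axis and vertical above 0.6 rad).
It fails at once if a piece is dropped (falls freely, faster than 0.7 m/s) ((linear speed of bowl above 0.7 m/s and contact force between bowl and anything else below 0.02 N) or (linear speed of dish above 0.7 m/s and contact force between dish and anything else below 0.02 N) or (linear speed of candle above 0.7 m/s and contact force between candle and anything else below 0.02 N) or (linear speed of lantern above 0.7 m/s and contact force between lantern and anything else below 0.02 N)).
It fails at once if a tumbler is pushed more than 20 mm or knocked over (distance of any of tumbler_a, tumbler_b from where it was at the start of the episode above 0.02 m or angle between any of tumbler_a, tumbler_b's own z axis and vertical above 0.4 rad).
It also fails if it takes over 128 s, if anything falls off the work surface, if the arm or the gripper's body presses on something with over 40 N, if the wrist force passes 120 N, or if a joint passes its speed limit or range.

ROBOT

A 7-joint arm with a two-finger parallel gripper is mounted at the origin on the work surface. World frame = base frame: x ahead of the robot, y to its left, z up, the work surface at z = 0. Lengths are in m, angles in rad, forces in N, time in s.
With the tool pointing down it reaches from about 0.4 to 0.9 m from the base axis. Payload 5.6 kg.
Tool frame: the origin (TCP) lies midway between the tips of the shut fingers; the grasp point (between the pads) lies 19 mm behind it; y points along the fingers, z is the direction in which the jaws open and shut, and the axes are right-handed (so a half turn about y gives the same grasp; the last joint's range is limited). The gripper opens to 92 mm and grips with 3 to 60 N. Pads are 20 mm wide; open, the fingers measure 128 mm over their backs; the gripper's body (75 mm by 189 mm) begins 69 mm behind the grasp point.
Start: joints at [1.257, 0.468, -0.012, 1.603, 0.006, 1.071, -0.056], TCP at [0.174, -0.626, 0.215] pointing down, gripper open.
Joint ranges: [-2.53, 2.53], [-0.31, 2.02], [-1.57, 1.55], [0.28, 2.44], [-1.29, 4.43], [0.15, 1.84], [-2.92, 2.92]. Speed limits (rad/s): [2.57, 2.57, 3.14, 3.14, 3.14, 3.14, 3.14].

INTERFACE

Orientations are given as a 3x3 rotation matrix whose columns are the frame's x, y, z axes.
In Python, from station import env, effector, solver, viewer, workorder, search_frame, tip_of gives the robot as it stands. Calls block until the motion is done:
- env.reach(position, orientation): joint-space move of the TCP to a pose.
- env.movel(position, frame=None, rate=0.15): straight line of the TCP; frame=None keeps the orientation; rate is the mean speed in m/s.
- env.goto_joints(angles): joint-space move.
- effector.release() and effector.grasp(squeeze=None): open the fingers fully, or close them until they stop; squeeze is the grip in N (None keeps the last).
- env.pause(seconds).
- solver.inverse_kinematics(position, orientation): joint angles nearest the present ones, or None.
- env.sense(): the state.
- viewer.read_camera(name): name is "side" or "top" or "wrist"; returns (picture, depth): 384x512x3 uint8, red, green, blue; 384x512 float32, m along the optical axis (not along the pixel's ray), 0 where there is no reading.
- viewer.camera_info(name): a dict with "intrinsics" (3x3 intrinsics, pixels), "eye" and "rotation" of the camera in the world; the wrist camera has in their place "T_tool_cam" (4x4, takes a point from camera to tool coordinates, whose origin is the TCP and whose axes are the tool frame's). Camera axes: x right, y up, looking along -z (the intrinsics and any distortion apply to the point x, -y, -z); pixel columns grow to the right and rows downward; lengths in m; the calibration is good to about 2 mm. A picture is of the moment at which its call begins: read the wrist's pose just before it. camera_info takes no time and is no camera call.
A pose or a line that the arm cannot do raises env.PlanningError and nothing moves.
- workorder.finish_job(): hands the job in, once; it reports no verdict.
Trained networks look in the newest picture that a camera, given by its name, has taken for a name from the list of things; names that differ only in an ending like _2 or _b are one class to them, and where a whole thing is asked for, a point or a joint stands for the part that bears it (a point fixed in the world has none). Each returns a list of dicts, best first, with "score" (0 to 1); they miss things now and then, are a little off and sometimes report something else, mostly with a low value. They report only what shows in the picture. A call takes as long as a camera call.
- search_frame(camera, name): "at" ([x, y, z] in m, in world coordinates, good to about 4 mm: the middle of the surface that is visible of it).
- tip_of(camera, name): "at" ([x, y, z] in m, in world coordinates, good to about 4 mm: a listed point, or the origin of a listed thing).
The state is a dict: "t": time; "joint_positions": joint angles; "joint_velocities": joint speeds; "tau": joint torques, N m; "ee_pos": TCP position; "tcp_rot": TCP orientation; "wrist_force": force on the tool from outside, world axes, zero at the start; "moment": the same for the moment, N m; "gripper_width": finger opening in m.
Only numpy, scipy, OpenCV 4.12 (cv2) and the standard library are available. Lean on these libraries where they do the work, as an engineer would, in place of code of your own. Each camera call takes 0.05 s, during which the arm holds its last target.

## Working session

There is one attempt and no reset: what is moved stays moved. The work goes in short steps, each a Python script; the robot and the scene stay as the last script left them, time stands still between calls to the robot, and variables do not carry over. Pictures are saved under pics/ and viewed, and the job is handed in when it is done.

```bash
ls; mkdir -p pics; python3 - <<'E'
from station import env, effector, solver, viewer, workorder, search_frame, tip_of
import cv2,numpy as np
s=env.sense();print(s['t'],s['ee_pos'],s['tcp_rot'],s['gripper_width'])
for c in('side','top'):
    p,d=viewer.read_camera(c);cv2.imwrite(f'pics/{c}0.png',p[...,::-1]);i=viewer.camera_info(c);print(c,i)
    for n in['bowl_foot','dish_foot','candle_center','lantern_center','cork_round_top','cork_square_top','coaster_top','slate_top','tumbler_a']:
        print(c,n,[(np.round(r['at'],3).tolist(),round(r['score'],2)) for r in tip_of(c,n)[:3]])
print(env.sense()['t'])
E
```

```text
pics
0.0 [ 0.17362238 -0.6257871   0.21366744] [[-9.63581538e-01 -6.06787976e-04  2.67414008e-01]
 [-2.67414651e-01  1.60114667e-03 -9.63580220e-01]
 [ 1.56519842e-04 -9.99998534e-01 -1.70509937e-03]] 0.09180630376921435
side {'intrinsics': array([[386.65783947,   0.        , 254.88274032],
       [  0.        , 386.65783947, 193.41423702],
       [  0.        ,   0.        ,   1.        ]]), 'eye': array([ 0.3194602 , -0.84893633,  0.74170928]), 'rotation': array([[ 0.95991976,  0.17274431, -0.22071125],
       [-0.28012366,  0.56544525, -0.77575924],
       [-0.00920787,  0.80649307,  0.59117184]])}
side bowl_foot [([0.469, 0.022, 0.06], 0.58)]
side dish_foot [([0.456, 0.347, 0.057], 0.9)]
side candle_center [([0.473, 0.022, 0.104], 0.72)]
side lantern_center [([0.458, 0.34, 0.112], 0.68)]
side cork_round_top [([0.653, -0.195, 0.006], 0.95), ([0.654, 0.014, 0.004], 0.65), ([0.654, 0.197, 0.007], 0.44)]
side cork_square_top [([0.455, -0.312, 0.002], 0.59), ([0.652, -0.194, 0.005], 0.56)]
side coaster_top [([0.652, 0.02, 0.006], 0.85)]
side slate_top [([0.65, 0.198, 0.005], 0.8)]
sid
[... 305 characters left out ...]
164, -0.01919743,  0.99447748]), 'rotation': array([[ 2.24278066e-02,  9.83921319e-01, -1.77188691e-01],
       [-9.99743406e-01,  2.26364473e-02, -8.44121342e-04],
       [ 3.18037347e-03,  1.77162157e-01,  9.84176537e-01]])}
top bowl_foot [([0.473, 0.024, 0.055], 0.7)]
top dish_foot [([0.455, 0.342, 0.059], 0.7)]
top candle_center []
top lantern_center [([0.462, 0.346, 0.106], 0.8)]
top cork_round_top [([0.656, -0.192, 0.004], 0.92)]
top cork_square_top [([0.461, -0.307, 0.012], 0.56)]
top coaster_top [([0.656, 0.016, 0.005], 0.62), ([0.45, -0.164, 0.001], 0.59)]
top slate_top [([0.655, 0.198, 0.009], 0.64)]
top tumbler_a [([0.451, -0.162, -0.001], 0.96), ([0.456, 0.171, 0.001], 0.88)]
1.0
```

View pics/side0.png

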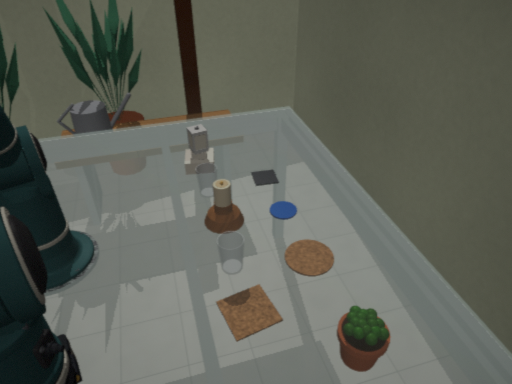

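View pics/top0.png

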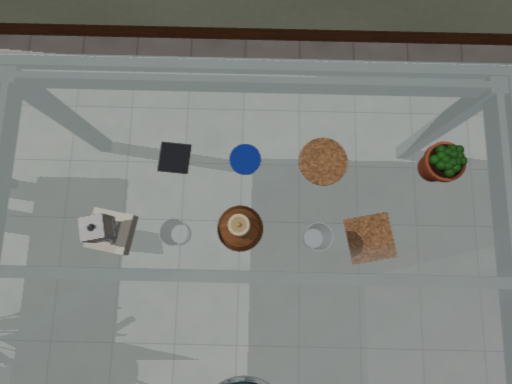

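```bash
python3 - <<'E'
import cv2,numpy as np
p=cv2.imread('pics/top0.png')
a=cv2.resize(p[195:270,70:145],(600,600),interpolation=cv2.INTER_CUBIC)
cv2.imwrite('pics/z1.png',a)
b=cv2.resize(p[200:275,335:410],(400,400),interpolation=cv2.INTER_CUBIC)
c=cv2.resize(p[130:185,147:202],(400,400),interpolation=cv2.INTER_CUBIC)
cv2.imwrite('pics/z2.png',np.hstack([b,c]))
E
```

```text
(no output)
```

View pics/z1.png

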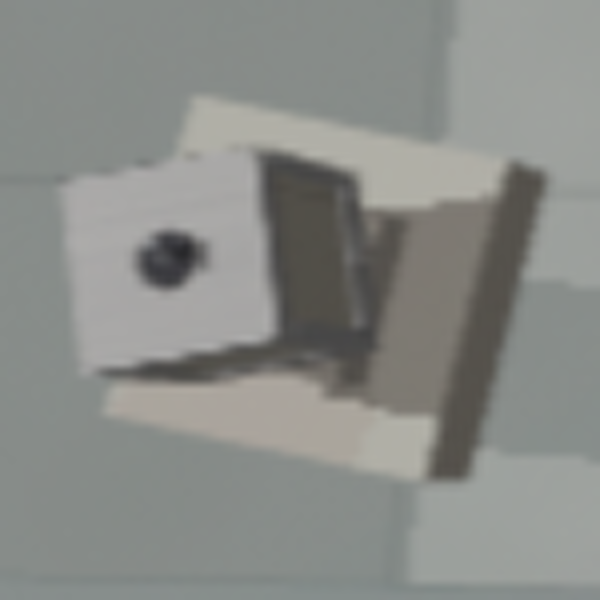

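View pics/z2.png

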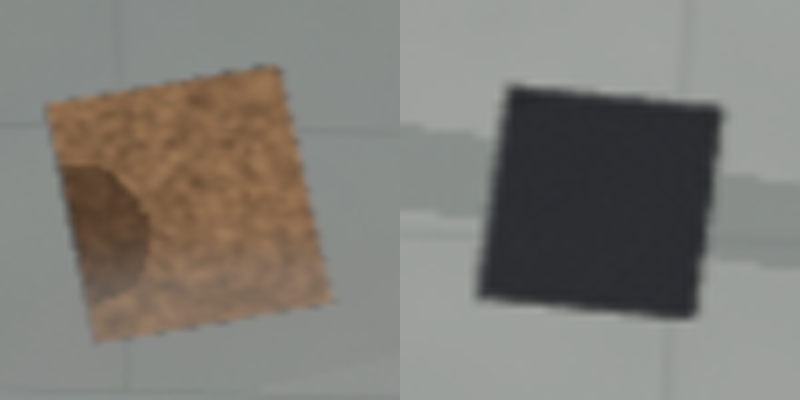

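```bash
python3 - <<'E'
from station import viewer
import numpy as np,cv2
i=viewer.camera_info('top');K,e,R=i['intrinsics'],i['eye'],i['rotation']
def px(u,v,z):
    d=R@np.array([(u-K[0,2])/K[0,0],-(v-K[1,2])/K[1,1],-1]);return (e+d*(z-e[2])/d[2])[:2]
for n,sc,o,z,c in [('lantern',8,(70,195),.15,[(60,185),(255,150),(280,338),(85,375)]),('dish',8,(70,195),.044,[(192,95),(510,162),(432,480),(103,415)]),
 ('slate',400/55,(147,130),.006,[(110,88),(320,105),(295,318),(78,298)]),('corksq',400/75,(335,200),.006,[(48,105),(280,65),(330,300),(95,342)])]:
    P=np.array([px(x/sc+o[0]-.5+.5/sc,y/sc+o[1]-.5+.5/sc,z) for x,y in c]);E=np.roll(P,-1,0)-P
    print(n,P.mean(0).round(4),np.linalg.norm(E,axis=1).round(3),(np.degrees(np.arctan2(E[:,1],E[:,0]))%90).round(1))
p=cv2.imread('pics/top0.png');h=cv2.cvtColor(p,cv2.COLOR_BGR2HSV)
for n,lo,hi,box,z in [('coaster',(100,120,40),(130,255,255),(220,135,270,180),.006),('corkr',(5,70,60),(20,255,255),(290,130,355,190),.006),('bowlrim',(0,80,20),(20,255,255),(210,195,270,260),.02)]:
    m=cv2.inRange(h[box[1]:box[3],box[0]:box[2]],lo,hi);c=max(cv2.findContours(m,0,1)[0],key=cv2.contourArea)[:,0]+box[:2]
    P=np.array([px(x,y,z) for x,y in c],np.float32);q=cv2.fitEllipse(P);print(n,q)
E
```

```text
lantern [0.4569 0.3396] [0.054 0.052 0.053 0.053] [11.6 12.8 12.1 13.3]
dish [0.4563 0.3412] [0.102 0.098 0.103 0.1  ] [79.5 80.6 80.4 79.9]
slate [0.654 0.199] [0.077 0.08  0.079 0.079] [86.6 86.5 86.  85.4]
corksq [ 0.4555 -0.3121] [0.115 0.113 0.114 0.113] [11.   9.9 11.1 10.3]
coaster ((0.6543681621551514, 0.01240252424031496), (0.07865327596664429, 0.07944072782993317), 98.16333770751953)
corkr ((0.65326327085495, -0.1934298574924469), (0.12494245171546936, 0.12570390105247498), 57.85617446899414)
bowlrim ((0.47157764434814453, 0.01935177855193615), (0.10967598110437393, 0.11102838814258575), 115.19499206542969)
```

```bash
cat > h.py <<'E'
from station import env, effector, solver, viewer, workorder, search_frame, tip_of
import numpy as np,cv2
def rot(deg):
    c,s=np.cos(np.radians(deg)),np.sin(np.radians(deg))
    return np.array([[s,0,c],[-c,0,s],[0,-1,0]],float)
def st(m=''):
    s=env.sense();print(m,'t%.1f'%s['t'],np.round(s['ee_pos'],4),'F',np.round(s['wrist_force'],1),'w%.4f'%s['gripper_width'],flush=True);return s
def pick(xy,ang,z,hover,lift,squeeze):
    R=rot(ang);env.reach([*xy,hover],R);st('hover')
    env.movel([*xy,z],R,rate=0.1);st('at')
    effector.grasp(squeeze);st('grip')
    env.movel([*xy,z+.02],R,rate=0.04);st('up20')
    env.movel([*xy,lift],R,rate=0.15);return st('lift')
def place(xy,ang,z,hover,retreat):
    R=rot(ang);env.reach([*xy,hover],R);st('over')
    env.movel([*xy,z+.006],R,rate=0.1);env.pause(.3);f0=st('near')['wrist_force'][2]
    for k in range(8):
        env.movel([*xy,z+.005-.001*k],R,rate=0.02)
        f=env.sense()['wrist_force'][2]
        if abs(f-f0)>1.5: break
    st('contact %d df %.1f'%(k,f-f0));env.pause(.2)
    effector.release();st('rel');env.pause(.2)
    env.movel([*xy,z+.03],R,rate=0.06);env.movel([*xy,retreat],R,rate=0.2);st('out')
def snap(c,name):
    p,d=viewer.read_camera(c);cv2.imwrite(f'pics/{name}.png',p[...,::-1]);return p,d
E
python3 - <<'E'
from h import *
p=env.sense()['ee_pos'];env.movel([p[0],p[1],.32],rate=.2)
R=rot(0);env.reach([.471,.021,.25],R);st('hov')
print(env.sense()['joint_positions'].round(2) if hasattr(env.sense()['joint_positions'],'round') else env.sense()['joint_positions'])
snap('wrist','w1');snap('side','s1')
E
```

```text
hov t4.2 [0.4713 0.02   0.25  ] F [ 0.4  0.3 -0.2] w0.0921
[ 0.67  0.23 -0.88  1.94  0.21  1.06 -0.3 ]
```

View pics/w1.png

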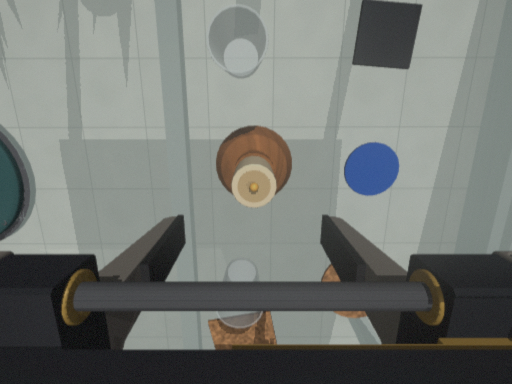

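View pics/s1.png

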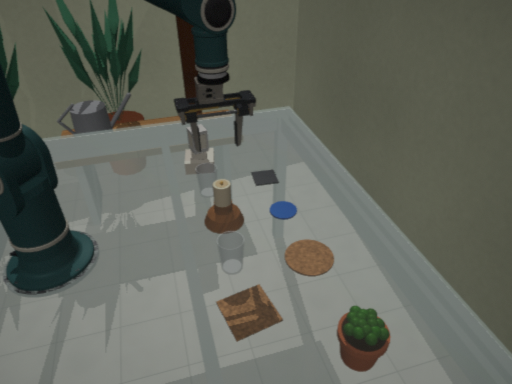

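Wrist view: the candle top is at (254,187), midway between the fingers, bowl behind it at (254,160). The coaster is at (371,169). I'll check these in world coordinates, then pick the candle.

```bash
cat >> h.py <<'E'
def wpx(u,v,z):
    i=viewer.camera_info('wrist');s=env.sense();T=np.eye(4);T[:3,:3]=s['tcp_rot'];T[:3,3]=s['ee_pos'];M=T@i['T_tool_cam'];K=i['intrinsics']
    d=M[:3,:3]@np.array([(u-K[0,2])/K[0,0],-(v-K[1,2])/K[1,1],-1]);e=M[:3,3];return (e+d*(z-e[2])/d[2])[:2]
E
python3 - <<'E'
from h import *
print('candle',wpx(254,186,.134),'coaster',wpx(371,169,.006),'slate',wpx(387,34,.006))
pick((.4715,.0215),0,.085,.2,.26,12)
E
```

```text
candle [0.4736198  0.02219664] coaster [0.65474835 0.01663798] slate [0.65580729 0.20357098]
hover t4.6 [0.4707 0.0215 0.1996] F [-0.3 -1.1  0.2] w0.0919
at t5.9 [0.472  0.0215 0.0855] F [0.5 0.4 0.8] w0.0920
grip t6.6 [0.4716 0.0215 0.085 ] F [-0.  -0.2  1.5] w0.0496
up20 t7.3 [0.4715 0.0213 0.1051] F [ 0.8  0.8 -0.6] w0.0501
lift t8.5 [0.4709 0.0214 0.2592] F [ 0.5  0.5 -1.5] w0.0499
```

```bash
python3 - <<'E'
from h import *
place((.6545,.016),0,.021,.2,.25)
snap('side','s2');snap('wrist','w2')
for n in ['candle_center','bowl_foot','coaster_top']:
  print(n,[(np.round(r['at'],3).tolist(),round(r['score'],2)) for r in tip_of('side',n)[:2]],[(np.round(r['at'],3).tolist(),round(r['score'],2)) for r in tip_of('wrist',n)[:2]])
E
```

```text
over t9.3 [0.6534 0.0168 0.1997] F [ 0.2  0.  -0.8] w0.0499
near t11.4 [0.6546 0.0159 0.0272] F [-0.3 -0.2 -1.5] w0.0500
contact 5 df 1.5 t12.9 [0.6547 0.0161 0.0211] F [ 0.7 -0.7  0. ] w0.0499
rel t13.9 [0.6545 0.016  0.021 ] F [-0.8 -0.5  0.7] w0.0918
out t15.9 [0.6538 0.0157 0.2486] F [-0.7  0.2 -0.1] w0.0919
candle_center [([0.654, 0.013, 0.041], 0.65)] [([0.653, 0.012, 0.034], 0.89)]
bowl_foot [([0.473, 0.02, 0.056], 0.67)] [([0.656, 0.018, 0.007], 0.7), ([0.473, 0.021, 0.058], 0.6)]
coaster_top [([0.655, 0.015, 0.007], 0.77)] [([0.656, 0.02, 0.009], 0.74)]
```

View pics/s2.png

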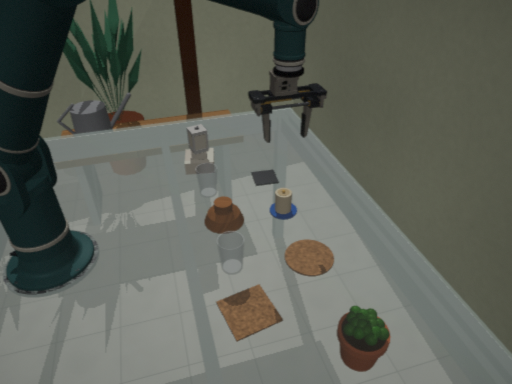

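View pics/w2.png

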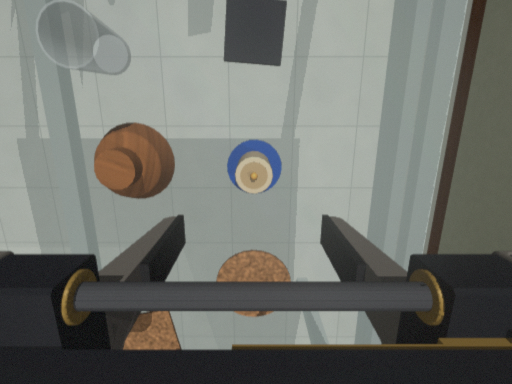

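The candle stands centred on the coaster: side view (283,203), wrist view (254,172). Next is the lantern.

```bash
python3 - <<'E'
from h import *
pick((.4575,.341),12.3,.093,.22,.28,18)
p=env.sense()['joint_positions'];print(np.round(p,2));snap('side','s3');snap('wrist','w3')
E
```

```text
hover t17.7 [0.4591 0.3397 0.2199] F [-0.5 -0.5  0.1] w0.0917
at t19.1 [0.4578 0.3413 0.0936] F [ 0.  -0.2  0.8] w0.0916
grip t19.8 [0.4576 0.341  0.0931] F [ 0.3  0.1 -0.4] w0.0538
up20 t20.4 [0.4575 0.3408 0.113 ] F [-0.5  0.6 -2.7] w0.0535
lift t21.7 [0.4572 0.3405 0.279 ] F [-0.8  0.3 -2.4] w0.0544
[ 0.07  0.47 -1.02  1.68  0.43  1.23 -0.84]
```

View pics/s3.png

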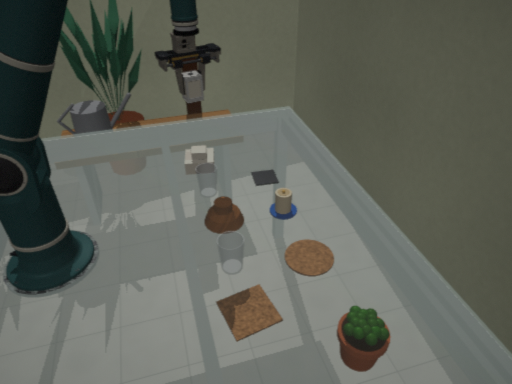

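View pics/w3.png

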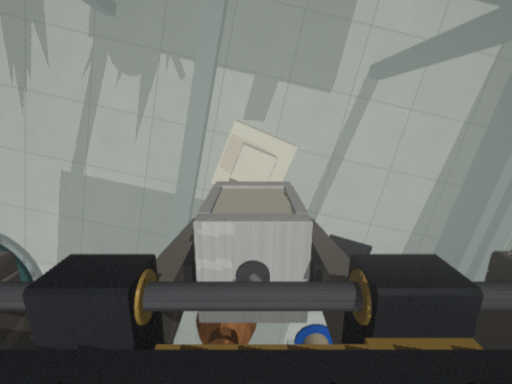

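The lantern is held squarely: wrist view (252,260), and it is lifted clear of the dish. Now the slate.

```bash
python3 - <<'E'
from h import *
place((.654,.1995),-4,.029,.2,.28)
snap('side','s4');snap('wrist','w4')
for n in ['lantern_center','slate_top','dish_foot','candle_center','cork_round_top','bowl_foot']:
  print(n,[(np.round(r['at'],3).tolist(),round(r['score'],2)) for r in tip_of('side',n)[:2]],[(np.round(r['at'],3).tolist(),round(r['score'],2)) for r in tip_of('wrist',n)[:2]])
E
```

```text
over t22.8 [0.6526 0.2023 0.2011] F [-0.5  0.7 -1.7] w0.0538
near t24.9 [0.6541 0.1995 0.0352] F [ 0.3 -0.2 -2.2] w0.0539
contact 6 df 7.1 t26.6 [0.6542 0.1996 0.0291] F [-0.9 -0.5  4.9] w0.0540
rel t27.6 [0.654  0.1995 0.028 ] F [-0.9 -1.2 -0.9] w0.0921
out t29.7 [0.6535 0.1991 0.2785] F [0.3 0.2 0.4] w0.0919
lantern_center [([0.656, 0.2, 0.049], 0.92)] []
slate_top [([0.652, 0.202, 0.006], 0.68)] []
dish_foot [] [([0.458, 0.342, 0.054], 0.69)]
candle_center [([0.655, 0.015, 0.042], 0.95)] [([0.656, 0.01, 0.038], 0.78)]
cork_round_top [] [([0.656, -0.195, 0.01], 0.88)]
bowl_foot [([0.473, 0.022, 0.057], 0.59)] []
```

View pics/w4.png

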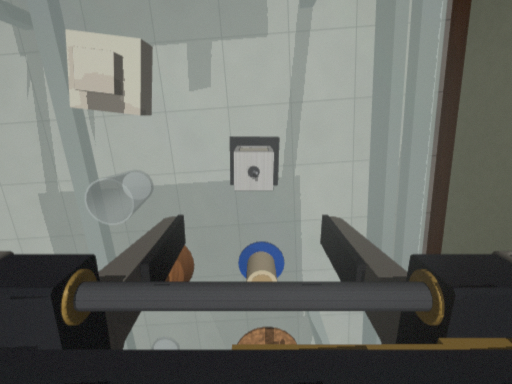

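The lantern is upright and centred on the slate at (254,168). Next is the bowl.

```bash
python3 - <<'E'
from h import *
env.reach([.472,.0215,.25],rot(0))
pick((.472,.0215),0,.050,.15,.22,30)
place((.654,-.194),0,.056,.22,.28)
snap('side','s5');snap('wrist','w5')
for n in ['bowl_foot','cork_round_top','dish_foot','cork_square_top']:
  print(n,[(np.round(r['at'],3).tolist(),round(r['score'],2)) for r in tip_of('side',n)[:2]],[(np.round(r['at'],3).tolist(),round(r['score'],2)) for r in tip_of('wrist',n)[:2]])
E
```

```text
hover t31.9 [0.473  0.0232 0.1505] F [-0.1  0.3  0.1] w0.0922
at t33.0 [0.4725 0.0216 0.0505] F [-1.4  0.1 -0.7] w0.0919
grip t33.7 [0.4722 0.0215 0.0501] F [ 0.6 -0.6  1.2] w0.0533
up20 t34.3 [0.472  0.0213 0.0701] F [-0.   0.1 -3. ] w0.0533
lift t35.5 [0.4713 0.0213 0.2192] F [-0.3 -1.1 -3.1] w0.0532
over t36.6 [ 0.6537 -0.1916  0.2201] F [ 0.1 -0.3 -2.6] w0.0533
near t38.6 [ 0.6541 -0.1941  0.0622] F [-0.4 -0.2 -2.4] w0.0534
contact 6 df 7.8 t40.4 [ 0.6542 -0.194   0.0562] F [-3.6 -0.   5.4] w0.0533
rel t41.3 [ 0.654  -0.194   0.0549] F [ 0.5  0.1 -0.2] w0.0919
out t43.3 [ 0.6533 -0.1941  0.2785] F [ 0.  -0.5 -0.8] w0.0916
bowl_foot [([0.652, -0.198, 0.064], 0.98)] [([0.653, -0.195, 0.064], 0.56)]
cork_round_top [([0.657, 0.196, 0.049], 0.24)] []
dish_foot [([0.457, 0.345, 0.056], 0.84)] []
cork_square_top [([0.458, -0.315, 0.002], 0.62)] [([0.458, -0.312, 0.007], 0.73)]
```

View pics/w5.png

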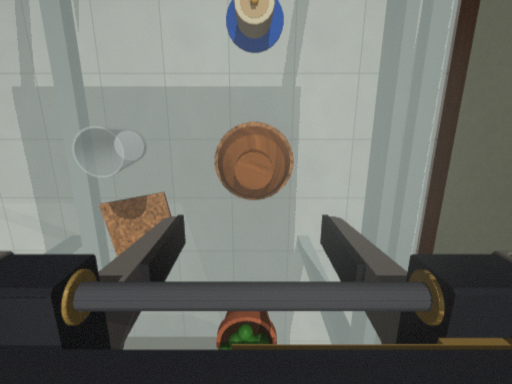

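View pics/s5.png

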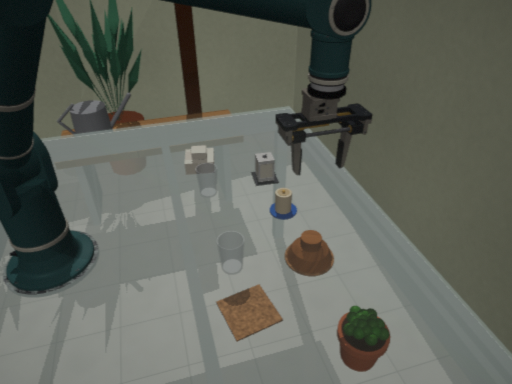

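The bowl is concentric on the round cork at (254,160) in the wrist view. Last is the dish, carried high over the tumblers.

```bash
python3 - <<'E'
from h import *
env.reach([.457,.3425,.25],rot(-10))
pick((.457,.3425),-10,.050,.15,.28,40)
env.reach([.56,.0,.29],rot(0));st('mid')
place((.4565,-.312),10.5,.056,.26,.30)
snap('wrist','w6')
p=env.sense()['ee_pos'];env.reach([.3,-.5,.4],rot(-60));st('away')
snap('side','s6');snap('top','t6')
for n in ['bowl_foot','dish_foot','candle_center','lantern_center','cork_round_top','cork_square_top','coaster_top','slate_top','tumbler_a']:
  print(n,[[(np.round(r['at'],3).tolist(),round(r['score'],2)) for r in tip_of(c,n)[:2]] for c in('side','top')])
E
```

```text
hover t46.3 [0.4574 0.3428 0.1506] F [0.3 0.7 0.1] w0.0921
at t47.5 [0.4573 0.3429 0.0506] F [ 0.3 -0.5  0.2] w0.0921
grip t48.1 [0.457  0.3425 0.05  ] F [ 0.4 -0.7  0.9] w0.0517
up20 t48.8 [0.4571 0.3423 0.07  ] F [-0.3  0.5 -3.3] w0.0517
lift t50.3 [0.4567 0.3421 0.2791] F [-0.1 -0.5 -3.8] w0.0514
mid t51.7 [0.5598 0.0017 0.2901] F [-0.2  0.4 -3. ] w0.0517
over t52.9 [ 0.4576 -0.3102  0.2604] F [ 0.4  0.6 -3.1] w0.0517
near t55.4 [ 0.4565 -0.3121  0.0621] F [ 0.7 -0.4 -3.9] w0.0514
contact 5 df 2.0 t56.9 [ 0.4566 -0.312   0.0561] F [-0.2  0.3 -2. ] w0.0518
rel t57.8 [ 0.4565 -0.312   0.056 ] F [-0.  -0.5 -0.3] w0.0918
out t59.9 [ 0.4558 -0.3118  0.2989] F [-1.  -0.3 -0.3] w0.0920
away t61.0 [ 0.301  -0.4987  0.3993] F [-1.   0.2 -0.2] w0.0919
bowl_foot [[([0.652, -0.194, 0.065], 0.88), ([0.458, -0.309, 0.064], 0.28)], [([0.654, -0.192, 0.062], 0.98)]]
dish_foot [[([0.456, -0.308, 0.063], 0.84)], [([0.456, -0.313, 0.064], 0.95)]]
candle_center [[([0.654, 0.014, 0.042], 0.88)], [([0.658, 0.014, 0.037], 0.62)]]
lantern_center [[([0.652, 0.196, 0.047], 0.7)], [([0.658, 0.204, 0.045], 0.61)]]
cork_round_top [[([0.651, -0.194, 0.063], 0.45)], []]
cork_square_top [[], []]
coaster_top [[([0.655, 0.017, 0.006], 0.8)], [([0.655, 0.015, 0.006], 0.89)]]
slate_top [[([0.456, -0.166, -0.003], 0.7), ([0.652, 0.199, 0.006], 0.53)], [([0.656, 0.2, 0.01], 0.51)]]
tumbler_a [[([0.451, 0.172, -0.001], 0.77), ([0.457, -0.171, -0.005], 0.71)], [([0.454, 0.171, 0.001], 0.96), ([0.45, -0.163, -0.003], 0.94)]]
```

```bash
sleep 1; ls pics
```

```text
s1.png
s2.png
s3.png
s4.png
s5.png
s6.png
side0.png
t6.png
top0.png
w1.png
w2.png
w3.png
w4.png
w5.png
w6.png
z1.png
z2.png
```

View pics/s6.png

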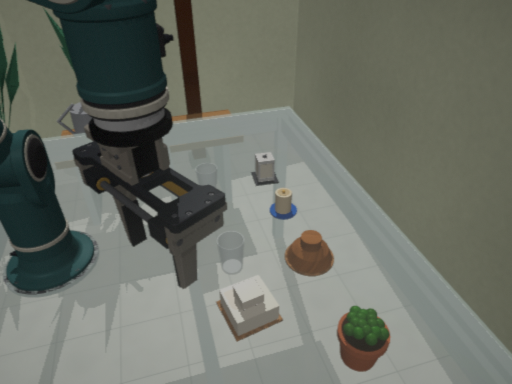

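View pics/t6.png

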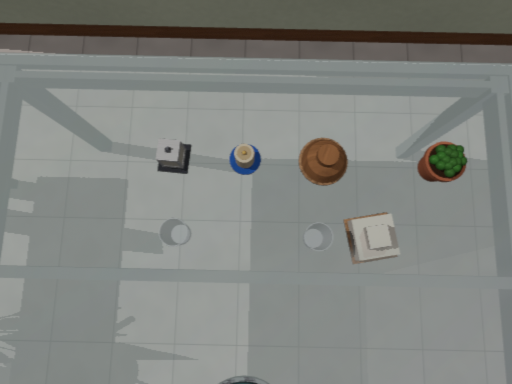

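View pics/w6.png

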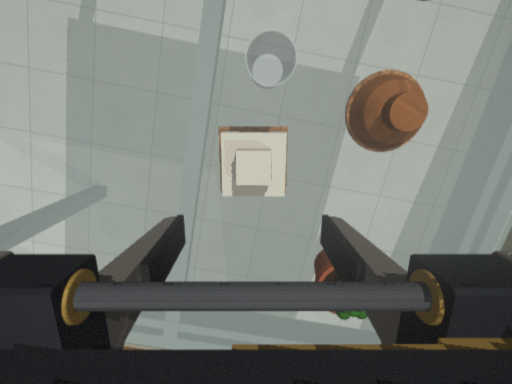

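All four pieces are upright on their mats. The top view shows the lantern at (172,155), candle (245,157), bowl (323,160) and dish (374,238), with both tumblers unmoved at (175,232) and (318,237). I'm handing the job in.

```bash
python3 - <<'E'
from h import *
st();print(workorder.finish_job())
E
```

```text
t62.0 [ 0.3 -0.5  0.4] F [-0.4  0.  -0. ] w0.0917
the job is handed in; nothing more can be done
None
```

I took both piles apart and handed the job in at 62 s of the 128 s allowed; the job reports no verdict. The candle is on the coaster, the lantern on the slate, the bowl on the round cork and the dish on the square cork. Each piece was lowered until it touched its mat, then released. The gripper was open and well clear when I handed in.

- **Centring:** in the last pictures every piece was upright. Most position estimates put the pieces within 5 mm of their mat centres, where 15 mm is allowed. The largest gap was about 7 mm, for the lantern when readings from different cameras are compared.
- **Heights:** bowl and dish read 62–65 mm, close to the expected 63 mm. The candle read 37–42 mm against an expected 38 mm, and the lantern 45–47 mm against 46 mm. The candle's 42 mm, from the side camera, is right at its 4 mm limit. I put that down to the roughly 4 mm network error, because the arm's own height at contact was right.
- **Mat readings:** once the bowl and dish covered the cork mats, the networks no longer found those mats. For these two I compared against the positions measured at the start. One low-confidence "round cork" reading was really the bowl.
- **Tumblers:** both were found where they stood at the start, within the measuring error.

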